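# Set out bronze bushes by diameter on the gauging strip

### The arm

A 6-joint arm with a two-finger parallel gripper is mounted at the origin on the work surface. World frame = base frame: x ahead of the robot, y to its left, z up, the work surface at z = 0. Lengths are in mm, angles in degrees, forces in N, time in s.
With the tool pointing down it reaches from about 300 to 850 mm from the base axis. Payload 4.2 kg.
Tool frame: the origin (TCP) lies midway between the tips of the shut fingers; the grasp point (between the pads) lies 19 mm behind it (env.grasp_offset is the distance from the TCP to the grasp point, in mm); z points along the fingers, y is the line along which they close (so a half turn about z gives the same grasp; the last joint's range is limited). The gripper opens to 91 mm and grips with 3 to 60 N. Pads are 32 mm wide; open, the fingers measure 118 mm over their backs; the gripper's body (76 mm by 178 mm) begins 60 mm behind the grasp point.
Start: joints at [65.145, 18.312, 89.639, -0, 72.044, -1.146], TCP at [231.207, 526.485, 213.976] pointing down, gripper open.
Joint ranges: [-177.97, 177.97], [-48.28, 115.42], [12.27, 149.76], [-77.06, 257.06], [2.81, 150.46], [-146.56, 146.56]. Speed limits (degrees/s): [147.25, 147.25, 180, 180, 180, 180].

### API

Orientations are given as [roll, pitch, yaw] about the fixed x, y, z axes, in that order (R = Rz(yaw) Ry(pitch) Rx(roll)).
In Python, from workcell import env, optics gives the robot as it stands. The module is installed in compiled form; this text tells all that it offers.
- The arm moves only by the tool send_rows, never from a script. Its argument "targets" is a list that holds one entry, the list of rows, each a list of 7 numbers: the turn, a rotation vector about the world's x, y, z scaled (see below), then the shift along the world's x, y, z scaled (see below), then the closure, from -1 (fully open) to 1 (shut). In form: [[[rx, ry, rz, x, y, z, gripper], ...]]. A call has 1 to 12 rows; each row shifts and turns the commanded pose from where the row before left it; what a row does not reach is not made up. The controller multiplies each number of a shift by 0.2 m and each number of a turn by pi/2 rad. A row lasts 1/10 s, in which the tool goes at most 50 mm and 8.59 degrees, less where a joint would pass 70% of its speed; a pose out of reach is approached as far as the arm can. A call with a number of a shift or a turn outside -1 to 1 is refused whole. A call with a gripper value outside its range is refused whole. The fingers move at their own pace and stop on an object; "grip_force" is the grip in N (left out, the last holds). Time passes only in rows, so rows that do not move let the fingers close. It gives the time, the measured TCP pose, the force, the opening and the grip force at its end, in the units of the state.
- env.state(): the state, without advancing time (a new reading comes with each control period).
- optics.grab_frame(name): name is "scene" or "top" or "wrist"; returns (picture, depth): 400x640x3 uint8, red, green, blue; 400x640 float32, mm along the optical axis (not along the pixel's ray), 0 where there is no reading.
- optics.camera_info(name): a dict with "camera_matrix" (3x3 intrinsics, pixels), "k1" (the pictures are not rectified: a ray, as slopes to the right and down, at radius r is drawn at 1 + k1 r^2 times it, then the intrinsics apply), "R" (3x3) and "t" (3): a world point X has camera coordinates R X + t; the wrist camera has in their place "mount" (4x4, takes a point from camera to tool coordinates, whose origin is the TCP and whose axes are the flange's). Camera axes: x right, y down, z forward; pixel columns grow to the right and rows downward; lengths in mm; the calibration is good to about 2 mm. A picture is of the moment at which its call begins: read the wrist's pose just before it. camera_info takes no time and is no camera call.
- env.job_done(): hands the job in; it is judged then, once.
Trained networks look in the newest picture that a camera, given by its name, has taken for a name from the list of things; names that differ only in an ending like _2 or _b are one class to them, and where a whole thing is asked for, a point or a joint stands for the part that bears it (a point fixed in the world has none). Each returns a list of dicts, best first, with "conf" (0 to 1); they miss things now and then, are a little off and sometimes report something else, mostly with a low value. They report only what shows in the picture. A call takes as long as a camera call. They do not tell look-alikes from the thing itself.
- optics.silhouettes(camera, name): "mask" (400x640 bool, what is visible of it) and "at" ([column, row] in pixels, amid what is visible of it).
- optics.place_of(camera, name): "at" ([column, row] in pixels: a listed point, or the origin of a listed thing).
The state is a dict: "time_s": time; "qpos": joint angles; "qvel": joint speeds; "effort": joint torques, N m; "ee_pos": TCP position; "ee_rot": TCP orientation; "force": force on the tool from outside, world axes, zero at the start; "torque": the same for the moment, N m; "gripper_width": finger opening in mm; "gripper_force": force on a finger pad.
Only numpy, scipy, OpenCV 4.12 (cv2) and the standard library are available. Lean on these libraries where they do the work, as an engineer would, in place of code of your own. Each camera call takes 0.05 s, during which the arm holds its last target. There are 200 camera calls.

### The job

Set the four loose bronze bushes out on the gauging strip, in order of outer diameter, ready to be measured: the smallest on the black pad next to the red block, then growing pad by pad to the largest at the other end. Go by diameter, not by height; each bush must stand upright, centred on its own pad to about a centimetre and let go. Do not topple any bush on the way, and leave the oil bottle and the deburring tool alone.

Things in the scene. Friction and masses are not known exactly. Their poses are not given: they have to be found in the camera images.
- bush26_center (a point): the smallest of the four bronze bushes: a plain brass-coloured sleeve standing upright on end, outer diameter 26 mm, bore 14 mm right through, 60 mm tall. This point is on its axis, half-way up (30 mm above its foot); z is the sleeve's axis
- bush36_center (a point): the second smallest of the four bronze bushes: a plain brass-coloured sleeve standing upright on end, outer diameter 36 mm, bore 22 mm right through, 50 mm tall. This point is on its axis, half-way up (25 mm above its foot); z is the sleeve's axis
- bush46_center (a point): the second largest of the four bronze bushes: a plain brass-coloured sleeve standing upright on end, outer diameter 46 mm, bore 30 mm right through, 70 mm tall. This point is on its axis, half-way up (35 mm above its foot); z is the sleeve's axis
- bush56_center (a point): the largest of the four bronze bushes: a plain brass-coloured sleeve standing upright on end, outer diameter 56 mm, bore 40 mm right through, 55 mm tall. This point is on its axis, half-way up (27.5 mm above its foot); z is the sleeve's axis
- pad1: round black rubber pad, 72 mm across and 2 mm thick, number 1 of the four in a straight row (an end of the row), counted from the row's -y end, 85 mm apart centre to centre. Fixed on an aluminium strip (450 x 100 x 12 mm, fixed to the table, long side roughly along y). Origin: centre of the pad's underside, on the strip's top 12 mm above the table, so a bush stands 2 mm above it; y runs along the row, x across it
- pad2: round black rubber pad, 72 mm across and 2 mm thick, number 2 of the four in a straight row, counted from the row's -y end, 85 mm apart centre to centre. Fixed on an aluminium strip (450 x 100 x 12 mm, fixed to the table, long side roughly along y). Origin: centre of the pad's underside, on the strip's top 12 mm above the table, so a bush stands 2 mm above it; y runs along the row, x across it
- pad3: round black rubber pad, 72 mm across and 2 mm thick, number 3 of the four in a straight row, counted from the row's -y end, 85 mm apart centre to centre. Fixed on an aluminium strip (450 x 100 x 12 mm, fixed to the table, long side roughly along y). Origin: centre of the pad's underside, on the strip's top 12 mm above the table, so a bush stands 2 mm above it; y runs along the row, x across it
- pad4: round black rubber pad, 72 mm across and 2 mm thick, number 4 of the four in a straight row (an end of the row), counted from the row's -y end, 85 mm apart centre to centre. Fixed on an aluminium strip (450 x 100 x 12 mm, fixed to the table, long side roughly along y). Origin: centre of the pad's underside, on the strip's top 12 mm above the table, so a bush stands 2 mm above it; y runs along the row, x across it
- red_block: low red block, 80 x 25 x 10 mm, fixed across one end of the strip, 77.5 mm from the centre of the nearest pad; it marks the start of the row and may be at either end (a grey block of the same size is at the other end). Origin: centre of its underside, on the strip's top
- oil_bottle: bystander: yellow oil bottle, 60 mm across, 160 mm tall, upright on the table; origin at the centre of its foot
- deburrer: bystander: screwdriver-like deburring tool, 160 mm long, lying on the table; x along it
Things that resemble listed ones, but are neither listed nor needed, are in the scene too. Leave any orange, pink or turquoise look-alike of the part that bears bush56_center alone.

How it is judged (in metres and radians):
At the end, for the whole second after the job is handed in: The bushes stand on the pads by diameter, 26 mm on the pad next to the red block, 56 mm farthest from it: each within 12 mm of its pad's centre, within 0.1 rad of upright, within 4 mm of its standing height, released and at rest (below 0.02 m/s) (((horizontal distance between red_block and pad1 below 0.12 m and horizontal distance between bush26_center and pad1 below 0.012 m and horizontal distance between bush36_center and pad2 below 0.012 m and horizontal distance between bush46_center and pad3 below 0.012 m and horizontal distance between bush56_center and pad4 below 0.012 m) or (horizontal distance between red_block and pad4 below 0.12 m and horizontal distance between bush26_center and pad4 below 0.012 m and horizontal distance between bush36_center and pad3 below 0.012 m and horizontal distance between bush46_center and pad2 below 0.012 m and horizontal distance between bush56_center and pad1 below 0.012 m)) and angle between each of bush26_center, bush36_center, bush46_center, bush56_center's own z axis and vertical below 0.1 rad and height (world z) of bush26_center between 0.04 and 0.048 m and linear speed of each of bush26, bush36, bush46, bush56 below 0.02 m/s and height (world z) of bush36_center between 0.035 and 0.043 m and height (world z) of bush46_center between 0.045 and 0.053 m and height (world z) of bush56_center between 0.0375 and 0.0455 m); the robot touches nothing.
It fails at once if a bush is toppled (leans more than 45 degrees) (angle between any of bush26_center, bush36_center, bush46_center, bush56_center's own z axis and vertical above 0.785 rad).
It fails at once if the oil bottle is pushed more than 30 mm (distance of oil_bottle from where it was at the start of the episode above 0.03 m).
It fails at once if the deburring tool is pushed more than 30 mm (distance of deburrer from where it was at the start of the episode above 0.03 m).
It also fails if it takes over 102 s, if anything falls off the work surface, if the arm or the gripper's body presses on something with over 40 N, if the wrist force passes 120 N, or if a joint passes its speed limit or range.

## Working session

There is one attempt and no reset: what is moved stays moved. The work goes in short steps, Python scripts to look and compute and a tool call to move; the robot and the scene stay as the last step left them, time stands still between calls to the robot, and variables do not carry over. Pictures are saved under pics/ and viewed, at most 14 in all, crops included, and the job is handed in when it is done.

Besides the shell and the picture viewer there is one more tool, called after "Emit:" as name(argument=value, ...), one argument or row to a line, values as JSON. send_rows: Moves the arm, as the interface text tells. Its arguments: {"type":"object","properties":{"targets":{"type":"array"},"grip_force":{"type":"number"}},"required":["targets"]}

```bash
mkdir -p pics
cat > h.py <<'E'
import numpy as np, cv2
from workcell import env, optics
from scipy.spatial.transform import Rotation as Ro
def cam(name):
    c=optics.camera_info(name)
    K=np.array(c["camera_matrix"])
    if "mount" in c:
        s=env.state(); M=np.array(c["mount"])
        Rt=Ro.from_euler('xyz',s["ee_rot"],degrees=True).as_matrix()
        Rc=Rt@M[:3,:3]; p=Rt@M[:3,3]+np.array(s["ee_pos"])
        return K,c["k1"],Rc,p
    R=np.array(c["R"]);t=np.array(c["t"]).ravel()
    return K,c["k1"],R.T,-R.T@t
def ray(C,uv):
    K,k1,_,_=C
    uv=np.atleast_2d(np.float64(uv))
    d=np.array([k1,0,0,0,0.])
    return np.c_[cv2.undistortPoints(uv[:,None],K,d)[:,0],np.ones(len(uv))]
def onz(C,uv,z):
    d=ray(C,uv)@C[2].T; p=C[3]
    return p+d*((z-p[2])/d[:,2])[:,None]
def withd(C,uv,D): return (ray(C,uv)*np.asarray(D)[:,None])@C[2].T+C[3]
def proj(C,X):
    K,k1,R,p=C; x=(np.atleast_2d(X)-p)@R
    return cv2.projectPoints(x,np.zeros(3),np.zeros(3),K,np.array([k1,0,0,0,0.]))[0][:,0]
def save(n,im): cv2.imwrite(f"pics/{n}.png",im[:,:,::-1])
E
python3 - <<'E'
from h import *
print(env.state(), env.grasp_offset)
ims=[]
for n in("scene","top"):
    im,d=optics.grab_frame(n); save(n,im); C=cam(n); print(n,C[3],C[2][:,2])
    for k in ["bush26_center","bush36_center","bush46_center","bush56_center","red_block","pad1","pad2","pad3","pad4","oil_bottle","deburrer"]:
        r=optics.place_of(n,k)
        print(k,[(np.round(q["at"]).tolist(),round(q["conf"],2),onz(C,q["at"],30 if 'bush' in k else (12 if k[0] in'pr' else 0))[0].round().tolist()[:2]) for q in r[:6]])
E
```

```text
{'time_s': 0.0, 'qpos': array([ 6.51441800e+01,  1.83490263e+01,  8.97059706e+01, -1.66991690e-03,
        7.20431968e+01, -1.14845525e+00]), 'qvel': array([-0.0032151 , -0.04847007,  0.10756038, -0.01168929, -0.00117563,
        0.10571319]), 'effort': array([-2.15385029e-03, -4.12467098e+01, -2.31972742e+01,  7.26219267e-02,
        4.55250882e-02, -1.39879558e-04]), 'ee_pos': array([231.00757363, 526.00662115, 213.14944002]), 'ee_rot': array([-1.79901794e+02, -3.80723151e-04,  1.56293151e+02]), 'force': array([-0.42629985,  0.22886632,  0.86937631]), 'torque': array([-0.03937755,  0.06856892,  0.00861942]), 'gripper_force': 0.0, 'gripper_width': 91.15735248217557} 18.8
scene [1318.74033538  251.72397852  972.02571473] [-0.67730248 -0.19600642 -0.70911412]
bush26_center [([412.0, 221.0], 0.6, [437.0, 254.0])]
bush36_center [([231.0, 189.0], 0.58, [467.0, -226.0])]
bush46_center [([345.0, 210.0], 0.8, [449.0, 84.0])]
bush56_center [([201.0, 216.0], 0.95, [582.0, -258.0]), ([290.0, 196.0], 0.94, [445.0, -67.0]), ([264.0, 147.0], 0.87, [279.0, -203.0]), ([257.0, 167.0], 0.81, [366.0, 
[... 1615 characters left out ...]
4, [608.0, 156.0]), ([356.0, 146.0], 0.79, [630.0, -116.0]), ([293.0, 154.0], 0.65, [601.0, 73.0])]
pad2 [([322.0, 153.0], 0.98, [606.0, -13.0]), ([265.0, 151.0], 0.94, [608.0, 156.0]), ([356.0, 146.0], 0.79, [630.0, -116.0]), ([293.0, 154.0], 0.65, [601.0, 73.0])]
pad3 [([322.0, 153.0], 0.98, [606.0, -13.0]), ([265.0, 151.0], 0.94, [608.0, 156.0]), ([356.0, 146.0], 0.79, [630.0, -116.0]), ([293.0, 154.0], 0.65, [601.0, 73.0])]
pad4 [([322.0, 153.0], 0.98, [606.0, -13.0]), ([265.0, 151.0], 0.94, [608.0, 156.0]), ([356.0, 146.0], 0.79, [630.0, -116.0]), ([293.0, 154.0], 0.65, [601.0, 73.0])]
oil_bottle [([460.0, 179.0], 0.63, [540.0, -427.0])]
deburrer [([170.0, 190.0], 0.53, [484.0, 436.0])]
```

View pics/top.png

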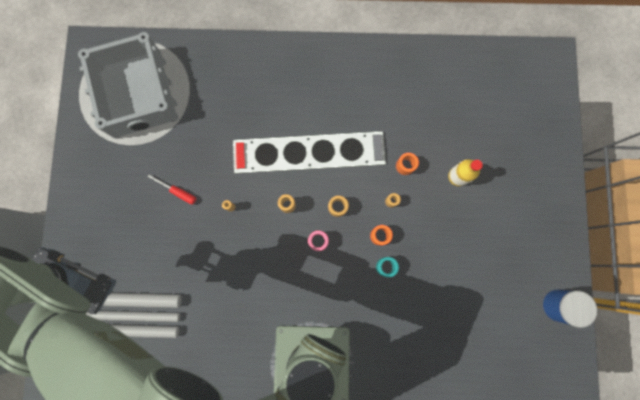

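View pics/scene.png

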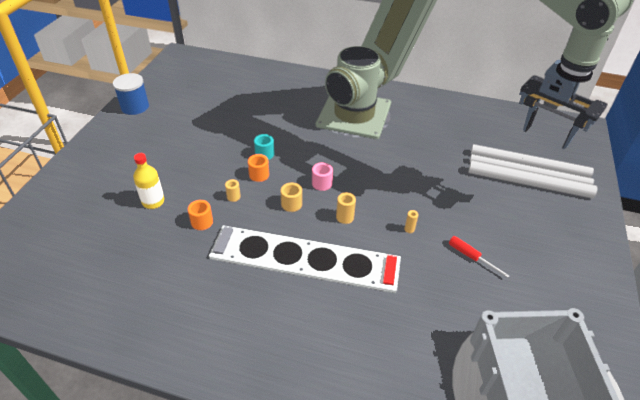

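The picture shows four brass bushes, with the top-view pixels below. The orange (407,163) and (382,235), pink (318,240) and turquoise (388,267) rings are look-alikes of the 56 bush and I leave them alone.

| Bush | Top-view pixel |
|---|---|
| 26 | (228,205) |
| 46 | (286,203) |
| 56 | (338,205) |
| 36 | (393,200) |

The red block is at (240,156), the +y end, so 26→pad4, 36→pad3, 46→pad2 and 56→pad1. Next I go above the scene for a wrist view.

Emit:
send_rows(
  targets=[
    [[0,0,-0.061,0.12,-0.19,0.1,-1],[0,0,-0.061,0.12,-0.19,0.1,-1],[0,0,-0.061,0.12,-0.19,0.1,-1],[0,0,-0.061,0.12,-0.19,0.1,-1],[0,0,-0.061,0.12,-0.19,0.1,-1],[0,0,-0.061,0.12,-0.19,0.1,-1],[0,0,-0.061,0.12,-0.19,0.1,-1],[0,0,-0.061,0.12,-0.19,0.1,-1],[0,0,-0.061,0.12,-0.19,0.1,-1],[0,0,-0.061,0.12,-0.19,0.1,-1],[0,0,-0.061,0.12,-0.19,0.1,-1],[0,0,-0.061,0.12,-0.19,0.1,-1]],
  ],
)

```text
time_s: 2.4
ee_pos: [519.7, 68.7, 455.0]
ee_rot: [180.0, -0.0, 90.2]
force: [0.6, 1.3, 0.4]
gripper_width: 91.1
gripper_force: 0.0
```

Emit:
send_rows(
  targets=[
    [[0,0,0,0,0,0,-1],[0,0,0,0,0,0,-1],[0,0,0,0,0,0,-1]],
  ],
)

```text
time_s: 2.7
ee_pos: [518.6, 71.2, 453.4]
ee_rot: [-179.9, -0.0, 90.5]
force: [-0.7, 1.3, -0.0]
gripper_width: 91.0
gripper_force: 0.0
```

Run:
```python
from h import *
s=env.state(); print(s["ee_pos"],s["ee_rot"],s["qpos"])
C=cam("wrist"); im,d=optics.grab_frame("wrist"); save("w1",im); print(C[3],C[2])
for k in ["bush26_center","bush36_center","bush46_center","bush56_center","red_block","pad1"]:
    r=optics.place_of("wrist",k)
    print(k,[(np.round(q["at"]).tolist(),round(q["conf"],2),onz(C,q["at"],30 if 'bush' in k else 13)[0].round(1).tolist()[:2]) for q in r[:6]])
```

```text
[518.57171119  71.17206774 453.4271908 ] [-1.79926294e+02 -2.19841579e-02  9.04849389e+01] [6.53689579e+00 1.08559822e+01 6.63762681e+01 3.03923202e-02
 1.02838726e+02 6.05867780e+00]
[519.88024685 140.14389071 624.34794141] [[ 9.99962952e-01  8.39409689e-03  1.90630910e-03]
 [ 8.60519851e-03 -9.69349774e-01 -2.45534043e-01]
 [-2.13156252e-04  2.45541351e-01 -9.69386094e-01]]
bush26_center [([273.0, 41.0], 0.54, [438.4, 255.5]), ([372.0, 198.0], 0.34, [613.9, -12.7])]
bush36_center [([296.0, 296.0], 0.91, [470.8, -215.6]), ([283.0, 147.0], 0.59, [451.4, 80.4])]
bush46_center [([282.0, 147.0], 0.6, [449.7, 80.2]), ([273.0, 41.0], 0.56, [438.2, 255.0])]
bush56_center [([351.0, 316.0], 0.98, [583.1, -260.6]), ([232.0, 191.0], 0.94, [356.1, -0.7]), ([284.0, 225.0], 0.83, [450.6, -66.3]), ([245.0, 284.0], 0.71, [369.5, -190.8])]
red_block [([366.0, 60.0], 0.75, [595.3, 229.3])]
pad1 [([369.0, 150.0], 0.92, [606.9, 73.8]), ([371.0, 102.0], 0.74, [606.2, 159.3]), ([372.0, 244.0], 0.68, [620.4, -109.2]), ([369.0, 199.0], 0.59, [610.7, -17.3])]
```

View pics/w1.png

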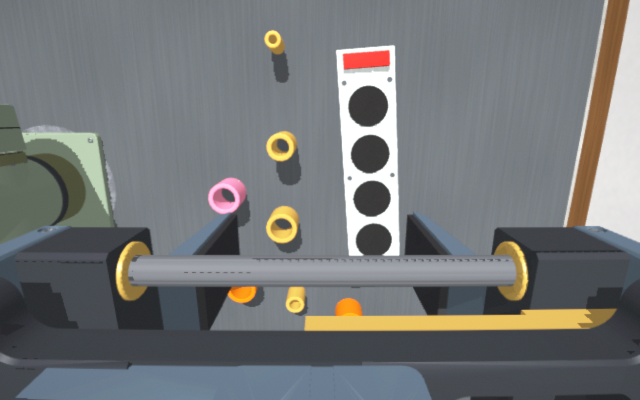

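The wrist view shows the four pads at (368,106), (370,153), (372,198) and (374,239), with the red block at (366,60). The brass bushes are at (274,41), (282,146), (284,225) and (296,300). Now I fit the pads and top rims with depth.

```bash
cat >> h.py <<'E'
def pads(im,C,z=14):
    g=im.max(2); m=(g<45).astype(np.uint8); out=[]
    for c in cv2.findContours(m,cv2.RETR_LIST,cv2.CHAIN_APPROX_NONE)[0]:
        if cv2.contourArea(c)<150: continue
        P=onz(C,c[:,0].astype(float),z)[:,:2].astype(np.float32)
        (cx,cy),(a,b),_=cv2.fitEllipse(P)
        if 55<a<85 and 55<b<85 and 520<cx<700: out.append((round(cx,1),round(cy,1),round(a),round(b)))
    return sorted(out,key=lambda q:q[1])
def bushes(im,d,C,est):
    """est: list of (x,y,diam,h,foot z). Top-rim circle from brass pixels at the top plane."""
    hsv=cv2.cvtColor(im,cv2.COLOR_RGB2HSV); v,u=np.nonzero((d>0)&(hsv[...,1]>90)&(abs(hsv[...,0].astype(int)-20)<9))
    X=withd(C,np.c_[u,v],d[v,u]); out=[]
    for x,y,D,h,f in est:
        k=(np.hypot(X[:,0]-x,X[:,1]-y)<45)&(abs(X[:,2]-f-h)<9)
        if k.sum()<6: out.append(None);continue
        P=X[k,:2].astype(np.float32); c,r=cv2.minEnclosingCircle(P)
        out.append((np.round(c,1).tolist(),round(2*r,1),int(k.sum()),round(float(np.median(X[k,2]-f)),1)))
    return out
EST=[(437,253,26,60,0),(467,-215,36,50,0),(452,83,46,70,0),(449,-63,56,55,0)]
E
python3 - <<'E'
from h import *
for n in("wrist","top","scene"):
    C=cam(n); im,d=optics.grab_frame(n)
    print(n,pads(im,C)); print(bushes(im,d,C,EST))
E
```

```text
wrist []
[([441.7, 252.3], 25.2, 163, 59.2), ([468.8, -221.2], 36.3, 202, 49.1), ([450.0, 85.0], 45.7, 363, 69.5), ([447.4, -62.8], 56.1, 408, 54.3)]
top []
[None, ([466.1, -221.6], 35.3, 83, 50.0), None, ([444.8, -63.9], 55.3, 157, 54.8)]
scene []
[([438.9, 252.3], 27.8, 77, 59.5), ([468.3, -221.4], 41.6, 116, 49.7), ([449.2, 85.0], 49.8, 170, 69.9), ([446.0, -64.2], 59.9, 213, 54.5)]
```

Run:
```python
from h import *
C=cam("wrist"); im,d=optics.grab_frame("wrist")
print(im[106,368],im[106,335:395:6].max(1),d[106,368])
import h
for n in("wrist","top","scene"):
    C=cam(n); im,d=optics.grab_frame(n); g=im.max(2)
    out=[]
    X=[(607,158),(607,73),(610,-13),(613,-98)]
    for x,y in X:
        u,v=proj(C,[x,y,14])[0].round().astype(int)
        t=(int(g[v,u])+200)//2
        m=cv2.connectedComponents((g<t).astype(np.uint8),connectivity=4)[1]; m=(m==m[v,u]).astype(np.uint8)
        c=max(cv2.findContours(m,cv2.RETR_EXTERNAL,cv2.CHAIN_APPROX_NONE)[0],key=cv2.contourArea)
        P=onz(C,c[:,0].astype(float),14)[:,:2].astype(np.float32); e=cv2.fitEllipse(P)
        out.append([round(float(q),1) for q in (*e[0],*e[1])])
    print(n,out)
```

```text
[60 58 58] [134 255 206  59  61  59  60  59  61 255] 589.5977
wrist [[601.2, 152.9, 67.6, 68.2], [608.4, 68.1, 67.3, 67.5], [615.5, -16.5, 67.9, 67.9], [422.8, -147.1, 836.1, 1309.3]]
top [[425.6, -60.8, 1127.8, 1984.1], [425.6, -60.8, 1126.1, 1983.3], [612.6, -15.4, 65.1, 66.0], [619.5, -100.2, 65.3, 65.7]]
scene [[599.5, 152.8, 66.6, 67.7], [606.7, 68.1, 66.5, 67.3], [613.9, -16.5, 66.4, 67.1], [621.1, -101.2, 66.2, 67.4]]
```

Rims at 25, 36, 46 and 56 mm confirm which bush is which. Red is beside pad4. I start with bush 26.

Emit:
send_rows(
  targets=[
    [[0,0,0,-0.049,0.114,-0.19,-1],[0,0,0,-0.049,0.114,-0.19,-1],[0,0,0,-0.049,0.114,-0.19,-1],[0,0,0,-0.049,0.114,-0.19,-1],[0,0,0,-0.049,0.114,-0.19,-1],[0,0,0,-0.049,0.114,-0.19,-1],[0,0,0,-0.049,0.114,-0.19,-1],[0,0,0,-0.049,0.114,-0.19,-1],[0,0,0,0,0,0,-1],[0,0,0,0,0,0,-1],[0,0,0,0,0,0,-1]],
  ],
  grip_force=35,
)

```text
time_s: 4.5
ee_pos: [442.4, 252.9, 151.7]
ee_rot: [179.8, -0.1, 90.4]
force: [-0.5, 0.2, -0.6]
gripper_width: 91.1
gripper_force: 0.0
```

Run:
```python
from h import *
print(env.state()["ee_pos"]); C=cam("wrist"); im,d=optics.grab_frame("wrist"); print(bushes(im,d,C,EST)); save("w2",im[100:,120:520])
```

```text
[442.43689391 252.91345085 151.74820189]
[([440.2, 253.2], 25.9, 577, 59.6), None, None, None]
```

View pics/w2.png

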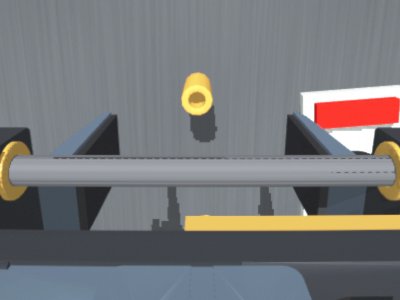

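The crop shows the narrow brass sleeve (197,95) alone between the fingers, so bush 26 is the right one. Descend and grip.

Emit:
send_rows(
  targets=[
    [[0,0,0,0,0,-0.17,-1],[0,0,0,0,0,-0.17,-1],[0,0,0,0,0,-0.17,-1],[0,0,0,0,0,-0.12,-1],[0,0,0,0,0,-0.06,-1],[0,0,0,0,0,0,-1],[0,0,0,0,0,0,1],[0,0,0,0,0,0,1],[0,0,0,0,0,0,1],[0,0,0,0,0,0,1],[0,0,0,0,0,0,1],[0,0,0,0,0,0,1]],
  ],
)

```text
time_s: 5.75
ee_pos: [440.9, 253.0, 12.2]
ee_rot: [180.0, -0.0, 90.4]
force: [-0.0, 0.6, 0.2]
gripper_width: 45.9
gripper_force: 0.0
```

Emit:
send_rows(
  targets=[
    [[0,0,0,0,0,0,1],[0,0,0,0,0,0,1],[0,0,0,0,0,0,1]],
  ],
)

```text
time_s: 6.05
ee_pos: [440.2, 252.8, 11.9]
ee_rot: [-179.9, 0.0, 90.4]
force: [-1.9, 0.3, 0.8]
gripper_width: 25.3
gripper_force: 35.0
```

Emit:
send_rows(
  targets=[
    [[0,0,0,0,0,0.2,1],[0,0,0,0,0,0.2,1],[0,0,0,0.16,-0.1,0,1],[0,0,0,0.16,-0.1,0,1],[0,0,0,0.16,-0.1,0,1],[0,0,0,0.16,-0.1,0,1],[0,0,0,0.16,-0.1,0,1],[0,0,0,0,0,0,1],[0,0,0,0,0,-0.15,1],[0,0,0,0,0,-0.1,1],[0,0,0,0,0,-0.05,1],[0,0,0,0,0,-0.025,1]],
  ],
)

```text
time_s: 7.25
ee_pos: [599.6, 153.0, 25.8]
ee_rot: [-179.8, 0.0, 90.4]
force: [-5.9, -0.4, 24.6]
gripper_width: 25.3
gripper_force: 35.0
```

Emit:
send_rows(
  targets=[
    [[0,0,0,0,0,0,1],[0,0,0,0,0,0,1]],
  ],
)

```text
time_s: 7.45
ee_pos: [601.4, 153.3, 27.8]
ee_rot: [179.9, -0.0, 90.4]
force: [-0.0, -0.1, -1.2]
gripper_width: 25.5
gripper_force: 35.0
```

Run:
```python
from h import *
C=cam("scene"); im,d=optics.grab_frame("scene"); print(env.state()["ee_pos"],bushes(im,d,C,[(600,153,26,60,14)])); save("s2",im[150:350,250:500])
```

```text
[601.48129215 153.20500171  27.88563311] [None]
```

View pics/s2.png

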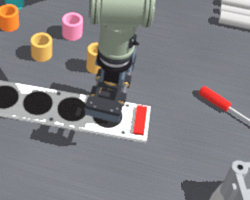

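Emit:
send_rows(
  targets=[
    [[0,0,0,0,0,-0.005,1],[0,0,0,0,0,0,-1],[0,0,0,0,0,0,-1],[0,0,0,0,0,0,-1],[0,0,0,0,0,0,-1],[0,0,0,0,0,0,-1],[0,0,0,0,0,0,-1],[0,0,0,0,0,0,-1],[0,0,0,0,0,0.05,-1],[0,0,0,0,0,0.15,-1],[0,0,0,0,0,0.2,-1],[0,0,0,0,0,0.2,-1]],
  ],
)

```text
time_s: 8.7
ee_pos: [600.5, 152.8, 147.7]
ee_rot: [-180.0, 0.0, 90.4]
force: [0.2, -0.2, 0.6]
gripper_width: 91.4
gripper_force: 0.0
```

Run:
```python
from h import *
C=cam("wrist"); im,d=optics.grab_frame("wrist"); print(bushes(im,d,C,[(600,153,26,60,14)]))
```

```text
[([602.9, 153.3], 25.8, 696, 59.6)]
```

Emit:
send_rows(
  targets=[
    [[0,0,0,-0.19,-0.085,0,-1],[0,0,0,-0.19,-0.085,0,-1],[0,0,0,-0.19,-0.085,0,-1],[0,0,0,-0.19,-0.085,0,-1],[0,0,0,0,0,0,-1],[0,0,0,0,0,0,-1]],
  ],
)

```text
time_s: 9.35
ee_pos: [449.0, 84.8, 147.0]
ee_rot: [179.9, -0.0, 90.4]
force: [-0.3, -0.2, -0.1]
gripper_width: 91.4
gripper_force: 0.0
```

Run:
```python
from h import *
C=cam("wrist"); im,d=optics.grab_frame("wrist"); print(env.state()["ee_pos"],bushes(im,d,C,EST))
```

```text
[450.03657579  85.13043807 146.93154842] [None, None, ([449.5, 84.8], 45.9, 1660, 69.7), ([431.7, -40.7], 8.7, 29, 48.8)]
```

Emit:
send_rows(
  targets=[
    [[0,0,0,0,0,-0.17,-1],[0,0,0,0,0,-0.17,-1],[0,0,0,0,0,-0.17,-1],[0,0,0,0,0,-0.1,-1],[0,0,0,0,0,-0.04,-1],[0,0,0,0,0,0,-1],[0,0,0,0,0,0,1],[0,0,0,0,0,0,1],[0,0,0,0,0,0,1],[0,0,0,0,0,0,1],[0,0,0,0,0,0,1],[0,0,0,0,0,0,1]],
  ],
)

```text
time_s: 10.6
ee_pos: [448.1, 84.8, 16.2]
ee_rot: [-179.9, 0.0, 90.4]
force: [-4.7, 1.8, 9.5]
gripper_width: 45.8
gripper_force: 27.6
```

Emit:
send_rows(
  targets=[
    [[0,0,0,0,0,0,1],[0,0,0,0,0,0,1]],
  ],
  grip_force=45,
)

```text
time_s: 10.8
ee_pos: [448.1, 84.8, 16.2]
ee_rot: [-179.9, 0.0, 90.4]
force: [-3.0, 0.1, 5.6]
gripper_width: 45.8
gripper_force: 45.0
```

Emit:
send_rows(
  targets=[
    [[0,0,0,0,0,0.2,1],[0,0,0,0,0,0.2,1],[0,0,0,0.166,-0.101,0,1],[0,0,0,0.166,-0.101,0,1],[0,0,0,0.166,-0.101,0,1],[0,0,0,0.166,-0.101,0,1],[0,0,0,0.166,-0.101,0,1],[0,0,0,0,0,0,1],[0,0,0,0,0,-0.15,1],[0,0,0,0,0,-0.1,1],[0,0,0,0,0,-0.05,1],[0,0,0,0,0,-0.025,1]],
  ],
)

```text
time_s: 12.0
ee_pos: [612.4, -15.9, 30.2]
ee_rot: [-179.7, -0.0, 90.4]
force: [-11.0, 0.3, 18.5]
gripper_width: 45.8
gripper_force: 45.0
```

Emit:
send_rows(
  targets=[
    [[0,0,0,0,0,0,1],[0,0,0,0,0,-0.005,1],[0,0,0,0,0,0,1]],
  ],
)

```text
time_s: 12.3
ee_pos: [615.4, -16.0, 30.3]
ee_rot: [179.9, 0.0, 90.4]
force: [0.2, 0.4, -5.1]
gripper_width: 45.9
gripper_force: 45.0
```

Emit:
send_rows(
  targets=[
    [[0,0,0,0,0,0,-1],[0,0,0,0,0,0,-1],[0,0,0,0,0,0,-1],[0,0,0,0,0,0,-1],[0,0,0,0,0,0,-1],[0,0,0,0,0,0,-1],[0,0,0,0,0,0,-1],[0,0,0,0,0,0.05,-1],[0,0,0,0,0,0.15,-1],[0,0,0,0,0,0.2,-1],[0,0,0,0,0,0.2,-1],[0,0,0,0,0,0,-1]],
  ],
)

```text
time_s: 13.5
ee_pos: [618.7, -16.3, 157.2]
ee_rot: [179.2, 0.0, 90.4]
force: [0.4, 0.9, 0.2]
gripper_width: 91.1
gripper_force: 0.0
```

Run:
```python
from h import *
C=cam("wrist"); im,d=optics.grab_frame("wrist"); print(env.state()["ee_pos"],bushes(im,d,C,[(600,153,26,60,14),(615,-16,46,70,14)]))
```

```text
[616.84174051 -16.19958376 154.02712392] [None, ([617.2, -16.0], 45.7, 1703, 69.7)]
```

Emit:
send_rows(
  targets=[
    [[0,0,0,-0.21,-0.059,0,-1],[0,0,0,-0.21,-0.059,0,-1],[0,0,0,-0.21,-0.059,0,-1],[0,0,0,-0.21,-0.059,0,-1],[0,0,0,0,0,0,-1],[0,0,0,0,0,0,-1]],
  ],
)

```text
time_s: 14.15
ee_pos: [446.1, -63.4, 149.7]
ee_rot: [-180.0, -0.0, 90.4]
force: [0.2, -1.3, -0.1]
gripper_width: 91.4
gripper_force: 0.0
```

Run:
```python
from h import *
C=cam("wrist"); im,d=optics.grab_frame("wrist"); print(env.state()["ee_pos"],bushes(im,d,C,EST))
```

```text
[447.29335916 -63.33284044 149.85061382] [None, None, None, ([447.2, -63.2], 55.8, 1855, 54.8)]
```

Emit:
send_rows(
  targets=[
    [[0,0,0,0,0,-0.17,-1],[0,0,0,0,0,-0.17,-1],[0,0,0,0,0,-0.17,-1],[0,0,0,0,0,-0.13,-1],[0,0,0,0,0,-0.055,-1],[0,0,0,0,0,0,-1],[0,0,0,0,0,0,1],[0,0,0,0,0,0,1],[0,0,0,0,0,0,1],[0,0,0,0,0,0,1],[0,0,0,0,0,0,1],[0,0,0,0,0,0,1]],
  ],
)

```text
time_s: 15.4
ee_pos: [445.8, -63.3, 11.5]
ee_rot: [-179.9, 0.0, 90.4]
force: [-2.7, -0.5, 6.5]
gripper_width: 56.0
gripper_force: 45.0
```

Emit:
send_rows(
  targets=[
    [[0,0,0,0,0,0,1],[0,0,0,0,0,0,1]],
  ],
)

```text
time_s: 15.6
ee_pos: [445.8, -63.3, 11.5]
ee_rot: [-179.9, 0.0, 90.4]
force: [-2.9, -0.1, 5.8]
gripper_width: 56.4
gripper_force: 45.0
```

Emit:
send_rows(
  targets=[
    [[0,0,0,0,0,0.2,1],[0,0,0,0,0,0.2,1],[0,0,0,0.175,-0.0375,0,1],[0,0,0,0.175,-0.0375,0,1],[0,0,0,0.175,-0.0375,0,1],[0,0,0,0.175,-0.0375,0,1],[0,0,0,0.175,-0.0375,0,1],[0,0,0,0,0,0,1],[0,0,0,0,0,-0.15,1],[0,0,0,0,0,-0.1,1],[0,0,0,0,0,-0.05,1],[0,0,0,0,0,-0.025,1]],
  ],
)

```text
time_s: 16.8
ee_pos: [619.6, -100.4, 25.5]
ee_rot: [-179.7, -0.1, 90.4]
force: [-10.0, 1.9, 18.9]
gripper_width: 56.2
gripper_force: 45.0
```

Emit:
send_rows(
  targets=[
    [[0,0,0,0,0,0,1],[0,0,0,0,0,-0.005,1],[0,0,0,0,0,0,1]],
  ],
)

```text
time_s: 17.1
ee_pos: [622.5, -100.9, 25.7]
ee_rot: [179.9, 0.0, 90.4]
force: [0.1, 0.0, -2.7]
gripper_width: 56.1
gripper_force: 45.0
```

Emit:
send_rows(
  targets=[
    [[0,0,0,0,0,0,-1],[0,0,0,0,0,0,-1],[0,0,0,0,0,0,-1],[0,0,0,0,0,0,-1],[0,0,0,0,0,0,-1],[0,0,0,0,0,0,-1],[0,0,0,0,0,0,-1],[0,0,0,0,0,0.05,-1],[0,0,0,0,0,0.15,-1],[0,0,0,0,0,0.2,-1],[0,0,0,0,0,0.2,-1],[0,0,0,0,0,0,-1]],
  ],
)

```text
time_s: 18.3
ee_pos: [625.7, -101.5, 152.4]
ee_rot: [179.2, 0.1, 90.4]
force: [0.6, 0.5, 0.6]
gripper_width: 91.0
gripper_force: 0.0
```

Emit:
send_rows(
  targets=[
    [[0,0,0,-0.192,-0.151,0,-1],[0,0,0,-0.192,-0.151,0,-1],[0,0,0,-0.192,-0.151,0,-1],[0,0,0,-0.192,-0.151,0,-1],[0,0,0,0,0,0,-1],[0,0,0,0,0,0,-1],[0,0,0,0,0,0,-1]],
  ],
)

```text
time_s: 19.0
ee_pos: [469.0, -221.3, 145.1]
ee_rot: [179.9, -0.0, 90.4]
force: [1.0, -0.1, -0.3]
gripper_width: 91.1
gripper_force: 0.0
```

Run:
```python
from h import *
C=cam("wrist"); im,d=optics.grab_frame("wrist"); print(env.state()["ee_pos"],bushes(im,d,C,EST)); save("w3",im)
```

```text
[ 469.23992835 -221.0284368   144.99705768] [None, ([469.1, -221.6], 35.5, 964, 49.7), None, None]
```

View pics/w3.png

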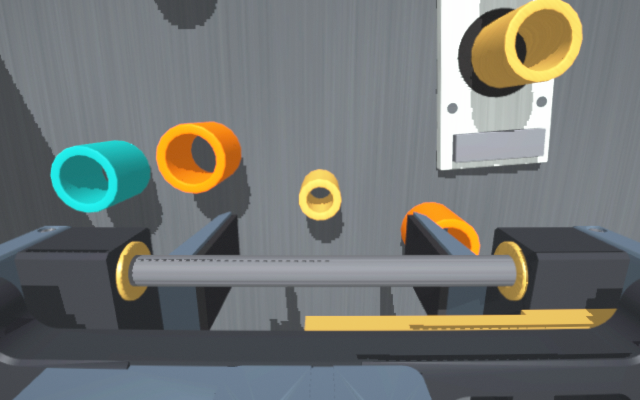

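The view shows bush 36 at (320,195) between the fingers, clear of the orange rings at (200,155) and (440,235). Bush 56 stands on pad1.

Emit:
send_rows(
  targets=[
    [[0,0,0,0,0,-0.17,-1],[0,0,0,0,0,-0.17,-1],[0,0,0,0,0,-0.17,-1],[0,0,0,0,0,-0.12,-1],[0,0,0,0,0,-0.05,-1],[0,0,0,0,0,0,-1],[0,0,0,0,0,0,1],[0,0,0,0,0,0,1],[0,0,0,0,0,0,1],[0,0,0,0,0,0,1],[0,0,0,0,0,0,1],[0,0,0,0,0,0,1]],
  ],
  grip_force=35,
)

```text
time_s: 20.25
ee_pos: [468.3, -221.7, 9.2]
ee_rot: [180.0, 0.0, 90.4]
force: [1.1, 0.3, -0.3]
gripper_width: 46.5
gripper_force: 0.0
```

Emit:
send_rows(
  targets=[
    [[0,0,0,0,0,0,1],[0,0,0,0,0,0,1],[0,0,0,0,0,0,1]],
  ],
)

```text
time_s: 20.55
ee_pos: [467.9, -221.6, 9.0]
ee_rot: [-180.0, -0.0, 90.4]
force: [-1.1, -0.3, 1.5]
gripper_width: 34.5
gripper_force: 35.0
```

Emit:
send_rows(
  targets=[
    [[0,0,0,0,0,0.2,1],[0,0,0,0,0,0.25,1],[0,0,0,0,0,0.25,1],[0,0,0,0.087,0.181,0,1],[0,0,0,0.087,0.181,0,1],[0,0,0,0.087,0.181,0,1],[0,0,0,0.087,0.181,0,1],[0,0,0,0.087,0.181,0,1],[0,0,0,0.087,0.181,0,1],[0,0,0,0.087,0.181,0,1],[0,0,0,0.087,0.181,0,1],[0,0,0,0,0,0,1]],
  ],
)

```text
time_s: 21.75
ee_pos: [609.0, 72.5, 147.9]
ee_rot: [179.9, -0.1, 90.7]
force: [-0.3, -0.6, -3.2]
gripper_width: 34.6
gripper_force: 35.0
```

Emit:
send_rows(
  targets=[
    [[0,0,0,0,0,0,1],[0,0,0,0,0,-0.2,1],[0,0,0,0,0,-0.15,1],[0,0,0,0,0,-0.15,1],[0,0,0,0,0,-0.075,1],[0,0,0,0,0,-0.03,1],[0,0,0,0,0,-0.02,1],[0,0,0,0,0,0,1],[0,0,0,0,0,-0.005,1],[0,0,0,0,0,0,1]],
  ],
)

```text
time_s: 22.75
ee_pos: [608.0, 68.0, 23.9]
ee_rot: [179.9, -0.0, 90.4]
force: [-0.2, -0.1, -2.6]
gripper_width: 34.9
gripper_force: 35.0
```

Emit:
send_rows(
  targets=[
    [[0,0,0,0,0,0,-1],[0,0,0,0,0,0,-1],[0,0,0,0,0,0,-1],[0,0,0,0,0,0,-1],[0,0,0,0,0,0,-1],[0,0,0,0,0,0,-1],[0,0,0,0,0,0,-1],[0,0,0,0,0,0.05,-1],[0,0,0,0,0,0.15,-1],[0,0,0,0,0,0.2,-1],[0,0,0,0,0,0.2,-1],[0,0,0,0,0,0.2,-1]],
  ],
)

```text
time_s: 23.95
ee_pos: [607.2, 67.9, 185.4]
ee_rot: [180.0, -0.0, 90.4]
force: [0.4, 0.4, 0.3]
gripper_width: 91.4
gripper_force: 0.0
```

Emit:
send_rows(
  targets=[
    [[0,0,0,-0.1,0,0.2,-1],[0,0,0,-0.1,0,0.2,-1],[0,0,0,-0.1,0,0.2,-1],[0,0,0,-0.1,0,0.2,-1],[0,0,0,-0.1,0,0.2,-1],[0,0,0,-0.1,0,0.15,-1],[0,0,0,0,0,0,-1],[0,0,0,0,0,0,-1],[0,0,0,0,0,0,-1]],
  ],
)

```text
time_s: 24.85
ee_pos: [487.2, 67.9, 411.8]
ee_rot: [-179.9, 0.0, 90.4]
force: [-0.0, 0.8, -1.2]
gripper_width: 91.1
gripper_force: 0.0
```

Run:
```python
from h import *
for n in("wrist","scene"):
    C=cam(n); im,d=optics.grab_frame(n); save("f_"+n,im); print(bushes(im,d,C,[(600,153,26,60,14),(608,68,36,50,14),(615,-16,46,70,14),(622,-101,56,55,14)]))
print(env.state()["ee_pos"])
```

```text
[([603.2, 152.2], 26.0, 193, 59.8), ([609.6, 68.4], 35.7, 288, 49.6), ([617.0, -15.9], 46.2, 333, 69.7), ([613.1, -83.1], 36.1, 130, 54.0)]
[([602.9, 153.2], 27.3, 89, 59.8), ([609.6, 64.9], 38.8, 137, 49.7), ([615.3, -16.3], 49.0, 206, 69.8), ([623.0, -99.7], 58.2, 255, 55.3)]
[487.42658923  67.91482028 411.33127546]
```

View pics/f_scene.png

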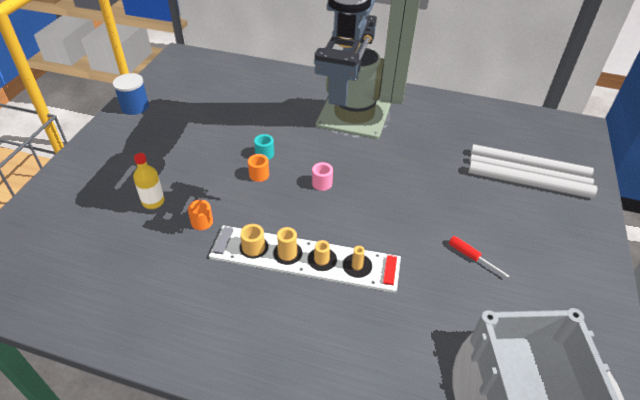

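View pics/f_wrist.png

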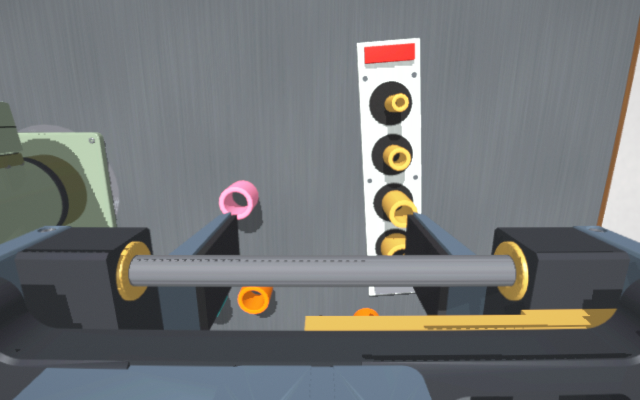

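The pictures show the bushes upright on the pads at (253,240), (288,245), (322,253) and (358,260), running from 56 down to 26 beside the red block. By camera fit they are within about 4 mm of the pad centres, and the gripper is clear.

```bash
python3 -c "
from workcell import env; print(env.job_done())"
```

```text
the job is handed in; nothing more can be done
None
```

The job is handed in: the four bushes stand upright and released on their pads, 26, 36, 46 and 56 mm starting from the red block, within about 4 mm of the pad centres by camera, in about 25 s; the judging result was not reported back.

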